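# Stand the slumped cartons up and close the row with the basket

## Robot

A 7-joint arm with a two-finger parallel gripper is mounted at the origin on the work surface. World frame = base frame: x ahead of the robot, y to its left, z up, the work surface at z = 0. Lengths are in m, angles in rad, forces in N, time in s.
With the tool pointing down it reaches from about 0.425 to 0.95 m from the base axis. Payload 4.7 kg.
Tool frame: the origin (TCP) lies midway between the tips of the shut fingers; the grasp point (between the pads) lies 19 mm behind it; z points along the fingers, y is the line along which they close (so a half turn about z gives the same grasp; the last joint's range is limited). The gripper opens to 87 mm and grips with 3 to 60 N. Pads are 19 mm wide; open, the fingers measure 117 mm over their backs; the gripper's body (75 mm by 190 mm) begins 51 mm behind the grasp point.
Start: joints at [1.299, 0.469, -0.049, 1.532, 0.024, 1.141, -0.082], TCP at [0.162, -0.655, 0.223] pointing down, gripper open.
Joint ranges: [-2.59, 2.59], [-0.33, 1.99], [-1.39, 1.29], [0.1, 2.45], [-1.04, 4.18], [0.21, 1.99], [-2.66, 2.66]. Speed limits (rad/s): [2.57, 2.57, 3.14, 3.14, 3.14, 3.14, 3.14].

## Interface

Orientations are given as a rotation vector (axis times angle).
In Python, from cell import robot gives the robot as it stands.
- The arm moves only by the tool arm_command, never from a script. Its argument "series" is one flat list of numbers, 7 for each row, row after row: the shift along the tool's x, y, z in mm, then the turn, a rotation vector about the tool's x, y, z in rad, then the gripper command: -1 is shut, 1 is fully open, values between are in proportion. A call has 1 to 5 rows; each row shifts and turns the commanded pose from where the row before left it, along the tool's axes as they then stand; what a row does not reach is not made up. A row lasts 1/10 s, in which the tool goes at most 50 mm and 8.59 degrees, less where a joint would pass 70% of its speed; a pose out of reach is approached as far as the arm can. A call is refused whole if a number of a shift passes 50 or a number of a turn 0.15, either way. A call with a gripper value outside its range is refused whole. The fingers move at their own pace and stop on an object; the grip force is fixed at half the most. Time passes only in rows, so rows that do not move let the fingers close. It gives the time, the measured TCP pose, the force, the opening and the grip force at its end, in the units of the state.
- robot.read_state(): the state, without advancing time (a new reading comes with each control period).
- robot.snapshot(name): name is "scene" or "top" or "wrist"; returns a dict with "color" (400x640x3 uint8, red, green, blue), "range_z" (400x640 float32, m along the optical axis (not along the pixel's ray), 0 where there is no reading), "fx", "fy", "cx", "cy" (pixels), "T" (4x4, takes a point from camera to world coordinates). Camera axes: x right, y down, z forward; pixel columns grow to the right and rows downward; lengths in m; the calibration is good to about 2 mm. The wrist camera is an equidistant fisheye: a pixel r from the principal point sees the ray r / f radians off the axis. A picture is of the moment at which its call begins.
- robot.close_job(): hands the job in; it is judged then, once.
Trained networks look in a picture, given as the dict that the camera call returned (one of the last four; its "shot" number tells which), for a name from the list of things; names that differ only in an ending like _2 or _b are one class to them, and where a whole thing is asked for, a point or a joint stands for the part that bears it (a point fixed in the world has none). Each returns a list of dicts, best first, with "p" (0 to 1); they miss things now and then, are a little off and sometimes report something else, mostly with a low value. They report only what shows in the picture. A call takes as long as a camera call. They do not tell look-alikes from the thing itself.
- robot.find_in(target, picture): "location" ([column, row] in pixels, amid what is visible of it).
The state is a dict: "clock": time; "qpos": joint angles; "joint_velocities": joint speeds; "tau": joint torques, N m; "tcp_pos": TCP position; "tcp_rot": TCP orientation; "contact_force": force on the tool from outside, world axes, zero at the start; "wrist_torque": the same for the moment, N m; "grip_width": finger opening in m; "grasp_force": force on a finger pad.
Only numpy, scipy, OpenCV 4.12 (cv2) and the standard library are available. Lean on these libraries where they do the work, as an engineer would, in place of code of your own. Each camera call takes 0.05 s, during which the arm holds its last target. There are 200 camera calls.

## Task

The three biscuit cartons next to the blue tote have slumped over onto the basket of potatoes. First, leaving the basket where it is, push the last carton back up where it juts out over the basket, so that all three stand upright again in their row beside the tote; then slide the basket along by pushing it until it is up against the last carton, so that the row cannot slump again. Do not pick anything up, and leave the jar, the can and the bottle behind the row alone.

Things in the scene. Friction and masses are not known exactly. Their poses are not given: they have to be found in the camera images.
- tote: Blue lidded storage tote, 190 along its y, 320 along its x, 198 high; heavy, never moves. Origin on the shelf board (z = 0) at the foot of the middle of the flank facing the cartons; its +y points level from there along the row, to the cartons and then the basket; x runs along the flank; z up. The tote fills the -y side
- carton1: Plain cardboard biscuit carton, pale printed panels: 150 (own x) x 45 (own y, along the row) x 190 (own z, up when standing), 0.19 to 0.33 kg. Origin: centre of its underside. At the start its z leans 25 to 40 degrees towards the tote's +y and it rests on its lower +y edge. This one is next to the tote; the three are alike, broad faces together.
- carton2: Plain cardboard biscuit carton, pale printed panels: 150 (own x) x 45 (own y, along the row) x 190 (own z, up when standing), 0.19 to 0.33 kg. Origin: centre of its underside. At the start its z leans 25 to 40 degrees towards the tote's +y and it rests on its lower +y edge. The middle one, leaning on carton3.
- carton3: Plain cardboard biscuit carton, pale printed panels: 150 (own x) x 45 (own y, along the row) x 190 (own z, up when standing), 0.19 to 0.33 kg. Origin: centre of its underside. At the start its z leans 25 to 40 degrees towards the tote's +y and it rests on its lower +y edge. The last: its broad +y face rests on the basket's near rim, its top juts out above the potatoes.
- basket: White slotted plastic basket of potatoes, 240 (own x) x 170 (own y) x 85 high, walls 4 thick, potatoes up to 80 high, 0.68 to 0.98 kg in all, loose on the board; sliding it takes about 3 to 10 N. Origin: centre of its underside. Its own y runs along the row (within 3 degrees), its -y side towards the cartons
- basket_near (a point): middle of the outer face of the basket's wall next to the cartons (own -y side), 42 above the board
- basket_far (a point): middle of the outer face of the basket's other long wall (own +y side), 42 above the board: where to push it towards the cartons
- jar: glass jar with a steel lid, 72 across, 115 high, standing behind the row (to the tote's +x); origin at the centre of its underside. Leave alone
- can: steel food can with a paper label, 74 across, 108 high, standing behind the row; origin at the centre of its underside. Leave alone
- cleaner: white plastic bottle with a grey cap, 60 across, 160 high, standing behind the row; origin at the centre of its underside. Leave alone
Things that resemble listed ones, but are neither listed nor needed, are in the scene too. What is shaped like the carton3 but pink is not meant.

How it is judged:
On the way:
1. all three cartons stand upright (within 3 degrees) while the basket is still where it was (within 20 mm) (angle between each of carton1, carton2, carton3's own z axis and vertical below 0.055 rad and distance of basket from where it was at the start of the episode below 0.02 m), for 0.3 s.
At the end, for the whole second after the job is handed in: All three cartons upright within 3 deg, in order, midpoints at most 60, 115 and 170 mm from the tote's flank and within 50 mm sideways of its middle; basket flat on the board, middle of its near wall within 12 mm of the last carton's face and within 60 mm sideways of it; all at rest (angle between each of carton1, carton2, carton3's own z axis and vertical below 0.055 rad and y of carton1 in the frame of tote between 0.015 and 0.06 m and x of carton1 in the frame of tote between -0.05 and 0.05 m and y of carton2 in the frame of tote below 0.115 m and x of carton2 in the frame of tote between -0.05 and 0.05 m and y of carton3 in the frame of tote below 0.17 m and x of carton3 in the frame of tote between -0.05 and 0.05 m and y of carton2 in the frame of carton1 above 0.03 m and y of carton3 in the frame of carton2 above 0.03 m and y of basket_near in the frame of carton3 below 0.0345 m and x of basket_near in the frame of carton3 between -0.06 and 0.06 m and linear speed of each of carton1, carton2, carton3, basket below 0.01 m/s and height (world z) of basket below 0.006 m and angle between basket's own z axis and vertical below 0.05 rad); the robot touches nothing.
It fails at once if a carton is lifted off the shelf board (its underside's centre more than 35 mm up) (height (world z) of any of carton1, carton2, carton3 above 0.035 m).
It fails at once if the basket is lifted or tipped up (its underside's centre more than 15 mm up) (height (world z) of basket above 0.015 m).
It fails at once if the jar, the can or the bottle is shifted by more than 20 mm or tipped (distance of any of jar, can, cleaner from where it was at the start of the episode above 0.02 m or angle between any of jar, can, cleaner's own z axis and vertical above 0.3 rad).
It also fails if it takes over 42 s, if anything falls off the work surface, if the arm or the gripper's body presses on something with over 40 N, if the wrist force passes 120 N, or if a joint passes its speed limit or range.

## Working session

There is one attempt and no reset: what is moved stays moved. The work goes in short steps, Python scripts to look and compute and a tool call to move; the robot and the scene stay as the last step left them, time stands still between calls to the robot, and variables do not carry over. Pictures are saved under pics/ and viewed, at most 10 in all, crops included, and the job is handed in when it is done.

Besides the shell and the picture viewer there is one more tool, called as name(argument=value, ...) on one line, values as JSON. arm_command: Moves the arm, as the interface text tells. Its arguments: {"type":"object","properties":{"series":{"type":"array"}},"required":["series"]}

```bash
mkdir -p pics; cat > h.py <<'E'
import numpy as np, cv2
from scipy.spatial.transform import Rotation as R
from cell import robot
def cloud(s):
    z=s["range_z"]; v,u=np.mgrid[0:z.shape[0],0:z.shape[1]]
    p=np.stack([(u-s["cx"])/s["fx"]*z,(v-s["cy"])/s["fy"]*z,z],-1)
    w=p@s["T"][:3,:3].T+s["T"][:3,3]; w[z==0]=np.nan
    return w
def save(s,n): cv2.imwrite(f"pics/{n}.png",s["color"][:,:,::-1])
E
python3 - <<'E'
from h import *
ims=[]
for c in ("scene","top"):
    s=robot.snapshot(c); w=cloud(s); ims.append(s["color"]); np.savez(c,w=w,c=s["color"])
    print(c,s["T"].round(3).tolist())
    for t in ["tote","carton1","carton3","basket","basket_near","basket_far","jar","can","cleaner"]:
        for d in robot.find_in(t,s)[:5]:
            u,v=map(int,d["location"]); print(t,round(d["p"],2),u,v,w[min(v,399),min(u,639)].round(3))
cv2.imwrite("pics/a.png",cv2.resize(np.vstack(ims),None,fx=.75,fy=.75)[:,:,::-1])
st=robot.read_state(); print(st["clock"],st["tcp_pos"],R.from_rotvec(st["tcp_rot"]).as_matrix().round(3))
E
```

```text
scene [[-0.41, 0.862, -0.298, 0.855], [0.912, 0.385, -0.139, 0.164], [-0.005, -0.329, -0.944, 1.36], [0.0, 0.0, 0.0, 1.0]]
tote 0.67 215 180 [ 0.545 -0.276  0.197]
tote 0.6 215 264 [ 0.734 -0.195  0.106]
carton1 0.95 351 367 [0.824 0.242 0.043]
carton1 0.72 302 219 [ 0.542 -0.025  0.172]
carton1 0.69 442 246 [nan nan nan]
carton1 0.69 277 108 [ 0.208 -0.271  0.043]
carton1 0.61 272 209 [ 0.543 -0.114  0.148]
carton3 0.95 351 367 [0.824 0.242 0.043]
carton3 0.72 302 219 [ 0.542 -0.025  0.172]
carton3 0.69 442 246 [nan nan nan]
carton3 0.69 277 108 [ 0.208 -0.271  0.043]
carton3 0.61 272 209 [ 0.543 -0.114  0.148]
basket 0.72 346 247 [0.535 0.104 0.053]
basket 0.69 322 232 [0.552 0.037 0.167]
basket_near 0.73 347 249 [0.54  0.109 0.055]
basket_far 0.65 343 249 [0.547 0.099 0.067]
jar 0.68 245 277 [ 0.733 -0.105  0.112]
can 0.83 215 263 [ 0.732 -0.198  0.103]
cleaner 0.78 273 294 [ 0.744 -0.016  0.126]
top [[-0.011, -0.986, 0.164, 0.264], [-1.0, 0.01, -0.007, -0.002], [0.005, -0.164, -0.986, 1.226], [0.0, 0.0, 0.0, 1.0]]
carton1 0.94 355 172 [ 0.516 -0.112  0.146]
carton1 0.89 234 85 [0.81  0.235 0.049]
carton1 0.76 300 168 [0.522 0.033 0.172]
carton1 0.74 188 219 [0.407 0.357 0.047]
carton1 0.64 324 169 [ 0.516 -0.029  0.181]
carton3 0.94 355 172 [ 0.516 -0.112  0.146]
carton3 0.89 234 85 [0.81  0.235 0.049]
carton3 0.76 300 168 [0.522 0.033 0.172]
carton3 0.74 188 219 [0.407 0.357 0.047]
carton3 0.64 324 169 [ 0.516 -0.029  0.181]
basket 0.76 275 183 [0.509 0.11  0.045]
basket_far 0.77 267 182 [0.512 0.133 0.047]
basket_far 0.71 323 170 [ 0.514 -0.026  0.179]
basket_far 0.4 319 107 [ 0.711 -0.019  0.115]
jar 0.73 351 106 [ 0.714 -0.109  0.114]
can 0.83 380 108 [ 0.709 -0.191  0.109]
cleaner 0.62 320 104 [ 0.717 -0.022  0.123]
1.0 [ 0.16233787 -0.65520079  0.2225762 ] [[ 0.971  0.24   0.   ]
 [ 0.24  -0.971 -0.   ]
 [ 0.     0.    -1.   ]]
```

View pics/a.png

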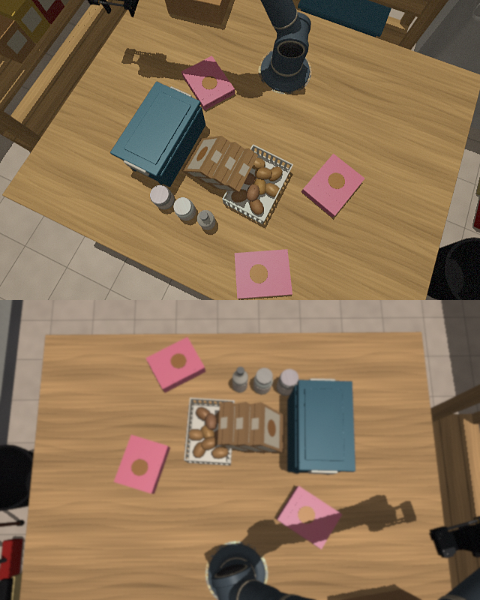

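The picture (top view, scaled by 0.75) shows the tote at (322,425), the three tan slumped cartons at about (225–270,427), and the basket of potatoes at (208,432). The jar, can and bottle are at (240–290,380). There are three flat pink look-alikes, at (177,364), (140,465) and (309,516). In full-size top-view pixels the candidates for carton3 are the tan one at (300,168) and the pink ones at (234,85), (188,219) and about (410,290). I choose the tan one, whose top juts over the basket.

```bash
python3 - <<'E'
from h import *
W=[];C=[]
for c in ("scene","top"):
    d=np.load(c+".npz"); W.append(d["w"].reshape(-1,3)); C.append(d["c"].reshape(-1,3))
w=np.vstack(W);c=np.vstack(C).astype(int); ok=~np.isnan(w[:,0]); w=w[ok];c=c[ok]
def box(m): 
    r=cv2.minAreaRect(w[m][:,:2].astype(np.float32)); print(m.sum(),r, cv2.boxPoints(r).round(3).tolist())
inb=(w[:,0]>.3)&(w[:,0]<.9)&(w[:,1]>-.5)&(w[:,1]<.3)
blue=(c[:,2]>c[:,0]+25)
print("tote"); box(inb&blue&(w[:,2]>.185)&(w[:,2]<.21)&(w[:,1]<-.1))
white=(c.min(1)>150)&(c.max(1)-c.min(1)<40)
print("basket"); box(inb&white&(w[:,2]>.075)&(w[:,2]<.095)&(w[:,0]<.66)&(w[:,1]>0))
m=inb&(w[:,0]>.42)&(w[:,0]<.62)&(w[:,1]>-.14)&(w[:,1]<.12)&(w[:,2]>.1)&~blue
# profile along y near x=.52
for y in np.arange(-.14,.24,.01):
    k=inb&(abs(w[:,0]-.515)<.06)&(abs(w[:,1]-y)<.005)&~blue
    if k.sum(): print(round(y,2),np.percentile(w[k,2],[10,50,90]).round(3))
k=inb&(abs(w[:,1]-.02)<.03)&(w[:,2]>.13); print("x",np.percentile(w[k,0],[1,5,50,95,99]))
for n,p in dict(jar=(.715,-.105),can=(.71,-.195),cl=(.717,-.02)).items():
    k=(np.hypot(w[:,0]-p[0],w[:,1]-p[1])<.06)&(w[:,2]>.03); print(n,w[k].min(0),w[k].max(0))
top=np.load("top.npz")["c"]; cv2.imwrite("pics/b.png",cv2.resize(top[110:240,220:420],None,fx=3.5,fy=3.5,interpolation=2)[:,:,::-1])
E
```

```text
tote
16112 ((0.5200105309486389, -0.31115710735321045), (0.19044867157936096, 0.3182128965854645), 88.0191421508789) [[0.3580000102519989, -0.4009999930858612], [0.6759999990463257, -0.41200000047683716], [0.6819999814033508, -0.22100000083446503], [0.36399999260902405, -0.20999999344348907]]
basket
390 ((0.5296800136566162, 0.0938170850276947), (0.17015120387077332, 0.2411048263311386), 85.61170196533203) [[0.40299999713897705, 0.017999999225139618], [0.6430000066757202, -0.0], [0.656000018119812, 0.16899999976158142], [0.41600000858306885, 0.18799999356269836]]
-0.14 [0.1   0.108 0.115]
-0.13 [0.116 0.123 0.129]
-0.12 [0.13  0.137 0.144]
-0.11 [0.144 0.151 0.158]
-0.1 [0.158 0.166 0.172]
-0.09 [0.174 0.179 0.184]
-0.08 [0.173 0.178 0.182]
-0.07 [0.166 0.171 0.175]
-0.06 [0.159 0.165 0.169]
-0.05 [0.157 0.161 0.166]
-0.04 [0.164 0.173 0.18 ]
-0.03 [0.173 0.18  0.184]
-0.02 [0.166 0.174 0.179]
-0.01 [0.16  0.167 0.171]
0.0 [0.153 0.16  0.165]
0.01 [0.152 0.166 0.175]
0.02 [0.17  0.179 0.184]
0.03 [0.169 0.177 0.181]
0.04 [0.053 0.17  0.175]
0.05 [0.03  0.161 0.167]
0.06 [0.005 0.05  0.16 ]
0.07 [0.011 0.051 0.065]
0.08 [0.037 0.063 0.072]
0.09 [0.047 0.069 0.075]
0.1 [0.05  0.068 0.074]
0.11 [0.042 0.06  0.072]
0.12 [0.005 0.05  0.068]
0.13 [0.004 0.043 0.056]
0.14 [0.005 0.044 0.054]
0.15 [0.005 0.043 0.052]
0.16 [0.004 0.033 0.05 ]
0.17 [0.003 0.009 0.051]
0.18 [0.001 0.04  0.087]
0.19 [-0.004 -0.     0.003]
0.2 [-0.002  0.001  0.004]
0.21 [-0.003  0.     0.004]
0.22 [-0.003  0.001  0.004]
0.23 [-0.003  0.     0.004]
x [0.45758902 0.46233618 0.53400301 0.60449002 0.60892099]
jar [ 0.69122831 -0.14667258  0.03007511] [ 0.76559924 -0.04512545  0.12353156]
can [ 0.6525541  -0.24706997  0.03006003] [ 0.76174483 -0.13534686  0.19990924]
cl [ 0.70129714 -0.07983293  0.03013855] [0.76306126 0.0074481  0.16687275]
```

View pics/b.png

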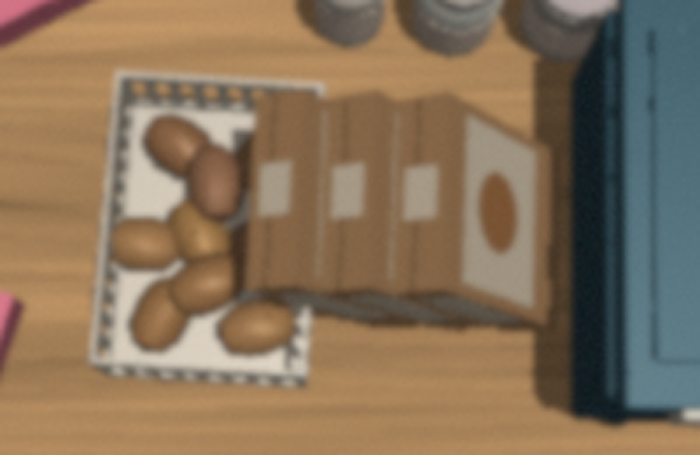

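The crop confirms the choice: three tan cartons, with carton3's top edge at about (255,190) in the crop jutting over the basket, and no pink carton in contact with the row. Next I'll work out the approach rows.

```bash
cat >> h.py <<'E'
def plan(wps):
    """wps: list of (x,y,z,yaw of tool x,nrows); tool pointing down; prints rows"""
    st=robot.read_state(); p=np.array(st["tcp_pos"]); M=R.from_rotvec(st["tcp_rot"]).as_matrix(); a=np.arctan2(M[1,0],M[0,0])
    for x,y,z,yaw,n in wps:
        d=(np.array([x,y,z])-p)/n; da=(yaw-a)/n
        for i in range(n):
            Rm=np.array([[np.cos(a),np.sin(a),0],[np.sin(a),-np.cos(a),0],[0,0,-1]])
            print((Rm.T@d*1000).round(1).tolist(), round(-da,4)); p=p+d; a+=da
E
python3 - <<'E'
from h import *
plan([(.33,-.55,.33,.242,5),(.533,.11,.33,1.536,15)])
E
```

```text
[37.6, -12.4, -21.5] 0.0002
[37.6, -12.4, -21.5] 0.0002
[37.6, -12.4, -21.5] 0.0002
[37.6, -12.4, -21.5] 0.0002
[37.6, -12.4, -21.5] 0.0002
[23.7, -39.5, 0.0] -0.0863
[27.0, -37.3, 0.0] -0.0863
[30.1, -34.8, 0.0] -0.0863
[33.0, -32.1, 0.0] -0.0863
[35.6, -29.1, 0.0] -0.0863
[38.0, -26.0, 0.0] -0.0863
[40.1, -22.6, 0.0] -0.0863
[41.9, -19.0, 0.0] -0.0863
[43.4, -15.4, 0.0] -0.0863
[44.6, -11.6, 0.0] -0.0863
[45.4, -7.7, 0.0] -0.0863
[45.9, -3.7, 0.0] -0.0863
[46.0, 0.2, 0.0] -0.0863
[45.8, 4.2, 0.0] -0.0863
[45.3, 8.1, 0.0] -0.0863
```

arm_command(series=[38,-12,-21,0,0,0,1,38,-12,-21,0,0,0,1,38,-12,-22,0,0,0,1,37,-13,-22,0,0,0,1,37,-13,-22,0,0,0,1])

```text
clock: 1.5
tcp_pos: [0.3311, -0.5488, 0.3316]
tcp_rot: [3.118, 0.38, 0.0]
contact_force: [0.2, -1.1, -0.4]
grip_width: 0.087
grasp_force: 0.0
```

arm_command(series=[24,-40,0,0,0,-0.086,1,27,-37,0,0,0,-0.086,1,30,-35,0,0,0,-0.086,1,33,-32,0,0,0,-0.086,1,36,-29,0,0,0,-0.086,1])

```text
clock: 2.0
tcp_pos: [0.3983, -0.3275, 0.3308]
tcp_rot: [2.963, 1.042, 0.0]
contact_force: [0.7, -0.1, -0.0]
grip_width: 0.0871
grasp_force: 0.0
```

arm_command(series=[38,-26,0,0,0,-0.086,1,40,-23,0,0,0,-0.086,1,42,-19,0,0,0,-0.086,1,43,-15,0,0,0,-0.086,1,45,-12,0,0,0,-0.086,1])

```text
clock: 2.5
tcp_pos: [0.4658, -0.1074, 0.3309]
tcp_rot: [2.672, 1.649, 0.001]
contact_force: [0.8, -0.3, 0.6]
grip_width: 0.0873
grasp_force: 0.0
```

arm_command(series=[45,-8,0,0,0,-0.087,1,46,-4,0,0,0,-0.087,1,46,0,0,0,0,-0.087,1,46,4,0,0,0,-0.087,1,45,8,0,0,0,-0.087,1])

```text
clock: 3.0
tcp_pos: [0.5324, 0.1124, 0.3309]
tcp_rot: [2.254, 2.187, 0.001]
contact_force: [1.0, -0.1, -0.2]
grip_width: 0.0869
grasp_force: 0.0
```

```bash
python3 - <<'E'
from h import *
st=robot.read_state(); print(st["clock"],st["tcp_pos"],R.from_rotvec(st["tcp_rot"]).as_matrix().round(3),st["qpos"],st["contact_force"])
plan([(.533,.11,.135,1.536,5)])
E
```

```text
3.0 [0.53241939 0.11244989 0.3309083 ] [[ 0.03   1.     0.001]
 [ 1.    -0.03  -0.   ]
 [-0.     0.001 -1.   ]] [ 0.30642624  0.24536192 -0.71897246  1.66412948  0.16785954  1.29421734
 -0.47356346] [ 1.00594204 -0.0721723  -0.15778481]
[-0.5, 0.1, 39.2] 0.001
[-0.5, 0.1, 39.2] 0.001
[-0.5, 0.1, 39.2] 0.001
[-0.5, 0.1, 39.2] 0.001
[-0.5, 0.1, 39.2] 0.001
```

arm_command(series=[0,0,40,0,0,0,1,0,0,40,0,0,0,1,0,0,40,0,0,0,1,0,0,40,0,0,0,1,0,0,38,0,0,0,1])

```text
clock: 3.5
tcp_pos: [0.532, 0.1106, 0.1311]
tcp_rot: [2.258, 2.184, 0.0]
contact_force: [0.3, 0.1, 1.1]
grip_width: 0.087
grasp_force: 0.0
```

arm_command(series=[-10,0,0,0,0,0,1,-10,0,0,0,0,0,1,-8,0,0,0,0,0,1,-8,0,0,0,0,0,1,-8,0,0,0,0,0,1])

```text
clock: 4.0
tcp_pos: [0.5318, 0.0665, 0.1343]
tcp_rot: [2.258, 2.182, 0.005]
contact_force: [0.5, 2.4, 2.6]
grip_width: 0.0872
grasp_force: 1.4
```

arm_command(series=[-8,0,-1,0,0,0,1,-8,0,-1,0,0,0,1,-8,0,-1,0,0,0,1,-8,0,-1,0,0,0,1,-8,0,-1,0,0,0,1])

```text
clock: 4.5
tcp_pos: [0.5291, 0.0258, 0.1374]
tcp_rot: [2.258, 2.184, -0.001]
contact_force: [0.5, -0.2, 0.3]
grip_width: 0.0868
grasp_force: 0.4
```

```bash
python3 - <<'E'
from h import *
s=robot.snapshot("scene"); cv2.imwrite("pics/c.png",cv2.resize(s["color"][120:330,180:440],None,fx=2.8,fy=2.8)[:,:,::-1])
st=robot.read_state(); print(st["clock"],st["tcp_pos"],st["contact_force"])
E
```

```text
4.55 [0.52917577 0.02393766 0.13736433] [-0.80373806 -1.79007984 -0.78832345]
```

View pics/c.png

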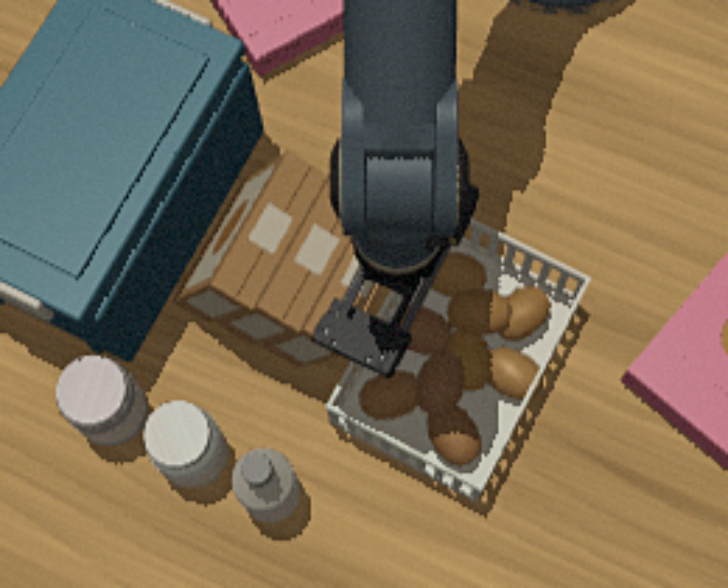

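The cartons (180–360, 160–360 in the crop) are rising together, and the basket hasn't visibly moved. I'll keep pushing.

arm_command(series=[-8,0,-1,0,0,0,1,-8,0,-1,0,0,0,1,-8,0,-2,0,0,0,1,-7,0,-2,0,0,0,1,-7,0,-2,0,0,0,1])

```text
clock: 5.05
tcp_pos: [0.5281, -0.012, 0.1457]
tcp_rot: [2.258, 2.184, -0.0]
contact_force: [-0.4, -0.2, -0.3]
grip_width: 0.087
grasp_force: 0.0
```

arm_command(series=[-7,0,-1,0,0,0,1,-6,0,-1,0,0,0,1,-6,0,0,0,0,0,1,-6,0,0,0,0,0,1,0,0,0,0,0,0,1])

```text
clock: 5.55
tcp_pos: [0.5272, -0.0371, 0.1474]
tcp_rot: [2.259, 2.183, -0.001]
contact_force: [0.1, 0.2, 0.2]
grip_width: 0.087
grasp_force: 0.1
```

```bash
python3 - <<'E'
from h import *
s=robot.snapshot("scene"); cv2.imwrite("pics/d.png",cv2.resize(s["color"][120:330,180:440],None,fx=2.8,fy=2.8)[:,:,::-1])
w=cloud(s).reshape(-1,3)
for y in np.arange(-.22,0,.008):
    k=(abs(w[:,0]-.54)<.055)&(abs(w[:,1]-y)<.004)&(w[:,2]<.21)
    if k.sum(): print(round(y,3),k.sum(),np.percentile(w[k,2],[5,50,95]).round(3))
st=robot.read_state(); print(st["clock"],st["tcp_pos"],st["contact_force"])
E
```

```text
-0.22 214 [0.167 0.186 0.195]
-0.212 80 [0.161 0.17  0.183]
-0.204 69 [0.187 0.19  0.194]
-0.196 115 [0.186 0.19  0.194]
-0.188 125 [0.186 0.191 0.194]
-0.18 116 [0.186 0.19  0.194]
-0.172 115 [0.186 0.19  0.193]
-0.164 128 [0.185 0.19  0.194]
-0.156 123 [0.186 0.189 0.194]
-0.148 116 [0.186 0.19  0.193]
-0.14 117 [0.187 0.191 0.195]
-0.132 99 [0.187 0.191 0.194]
-0.124 111 [0.187 0.191 0.194]
-0.116 213 [0.136 0.184 0.194]
-0.108 147 [0.076 0.149 0.189]
-0.1 6 [0.186 0.189 0.19 ]
-0.092 66 [0.186 0.189 0.193]
-0.084 36 [0.187 0.191 0.193]
-0.068 27 [0.186 0.19  0.193]
-0.06 32 [0.187 0.19  0.193]
-0.052 142 [0.002 0.132 0.192]
-0.044 37 [-0.004 -0.001  0.01 ]
-0.036 72 [-0.005 -0.     0.004]
-0.028 96 [-0.006 -0.001  0.005]
-0.02 96 [-0.005  0.     0.004]
-0.012 100 [-0.005 -0.     0.004]
-0.004 45 [-0.006  0.     0.005]
5.6 [ 0.52720251 -0.03643517  0.14743094] [-0.76967418 -0.04521562 -1.65840066]
```

View pics/d.png

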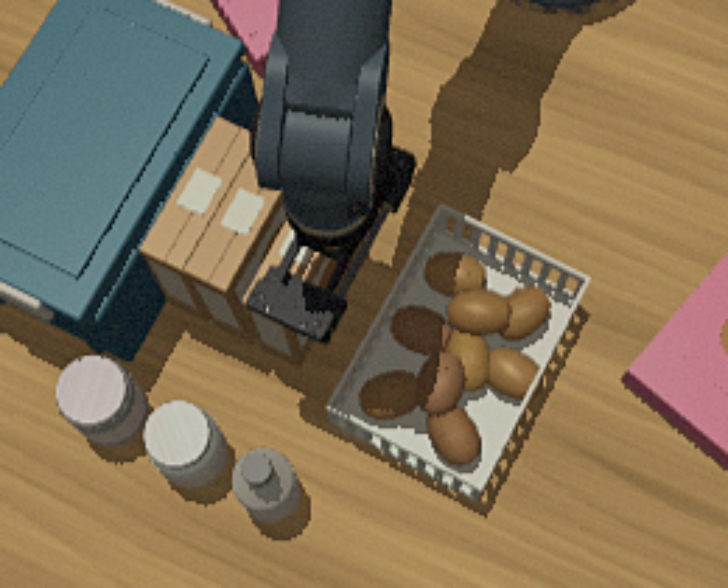

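The picture shows all three cartons upright, with their tops at z = 0.190. Carton3's face is at y ≈ -0.052, at (290,330) in the crop, and the basket is unmoved. I'll back off, go over the basket and come down behind its far wall.

arm_command(series=[20,0,0,0,0,0,1,45,0,-5,0,0,0,1,48,0,-10,0,0,0,1,48,0,-10,0,0,0,1,48,0,0,0,0,0,1])

```text
clock: 6.1
tcp_pos: [0.5348, 0.1753, 0.1741]
tcp_rot: [2.257, 2.184, 0.004]
contact_force: [0.3, 0.7, 0.2]
grip_width: 0.087
grasp_force: 0.0
```

arm_command(series=[48,0,0,0,0,0,1,24,0,0,0,0,0,1,0,0,45,0,0,0,1,0,0,45,0,0,0,1,0,0,45,0,0,0,1])

```text
clock: 6.6
tcp_pos: [0.5365, 0.2455, 0.0363]
tcp_rot: [2.256, 2.186, 0.002]
contact_force: [1.2, -0.2, 0.2]
grip_width: 0.087
grasp_force: 0.0
```

```bash
python3 - <<'E'
from h import *
s=robot.snapshot("top"); w=cloud(s).reshape(-1,3); c=s["color"].reshape(-1,3).astype(int)
save(s,"e0")
for x0 in (.47,.53,.59):
  k=(abs(w[:,0]-x0)<.02)&(w[:,2]>.18)&(w[:,2]<.2)&(w[:,1]>-.205)&(w[:,1]<.0)
  ys=np.sort(w[k,1]); g=np.where(np.diff(ys)>.004)[0]; print(x0,ys[0],ys[-1],[(ys[i].round(3),ys[i+1].round(3)) for i in g])
k=(w[:,2]>.175)&(w[:,2]<.2)&(w[:,1]>-.2)&(w[:,1]<-.02)&(w[:,0]>.4)&(w[:,0]<.65); print("c x",np.percentile(w[k,0],[1,99]),"z",np.percentile(w[k,2],[2,50,98]))
white=(c.min(1)>150)&(c.max(1)-c.min(1)<40)&(w[:,2]>.075)&(w[:,2]<.095)&(w[:,0]>.38)&(w[:,0]<.68)&(w[:,1]>-.03)&(w[:,1]<.2)
r=cv2.minAreaRect(w[white][:,:2].astype(np.float32)); print(r,cv2.boxPoints(r).round(3).tolist())
st=robot.read_state(); print(st["clock"],st["tcp_pos"],st["contact_force"])
cv2.imwrite("pics/e.png",cv2.resize(s["color"][90:260,180:440],None,fx=2.8,fy=2.8)[:,:,::-1])
E
```

```text
0.47 -0.20126531413889356 -0.08917948081579052 [(np.float64(-0.155), np.float64(-0.143)), (np.float64(-0.1), np.float64(-0.089))]
0.53 -0.2033724134152991 -0.048744896619926474 [(np.float64(-0.157), np.float64(-0.147)), (np.float64(-0.101), np.float64(-0.093))]
0.59 -0.20491031054497452 -0.049805388078603206 [(np.float64(-0.159), np.float64(-0.149)), (np.float64(-0.104), np.float64(-0.094))]
c x [0.4501774  0.60093847] z [0.18165109 0.19175836 0.19578483]
((0.5300860404968262, 0.0944121852517128), (0.16842693090438843, 0.23801690340042114), 86.06380462646484) [[0.4059999883174896, 0.01899999938905239], [0.6430000066757202, 0.0020000000949949026], [0.6549999713897705, 0.17000000178813934], [0.4169999957084656, 0.18700000643730164]]
6.65 [0.53181244 0.24228648 0.02883232] [-0.6718737  -1.37805113 -4.64375034]
```

View pics/e.png

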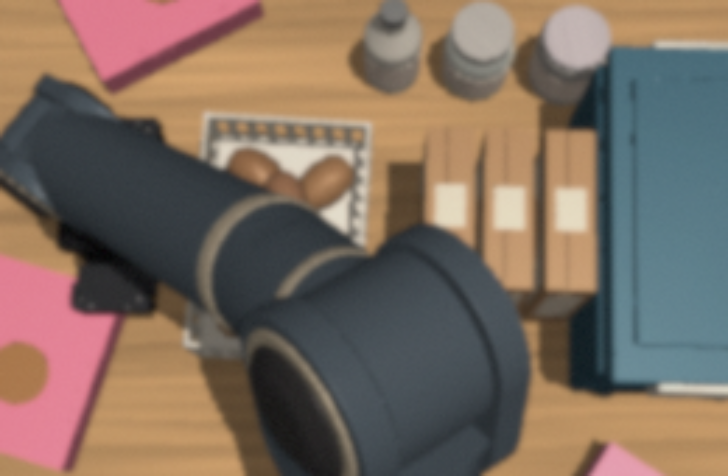

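All three cartons stand free, with carton3's face at crop x≈428, and the basket and the bottles are unmoved. The TCP wobbled after the descent, so I'll let it settle first.

arm_command(series=[0,0,0,0,0,0,1,0,0,0,0,0,0,1,0,0,0,0,0,0,1])

```text
clock: 6.95
tcp_pos: [0.5383, 0.246, 0.0403]
tcp_rot: [2.257, 2.183, 0.008]
contact_force: [0.5, 0.6, 0.3]
grip_width: 0.087
grasp_force: 0.0
```

arm_command(series=[-12,0,0,0,0,0,1,-12,0,0,0,0,0,1,-12,0,0,0,0,0,1,-11,0,0,0,0,0,1,-8,0,0,0,0,0,1])

```text
clock: 7.45
tcp_pos: [0.5346, 0.1894, 0.0378]
tcp_rot: [-2.259, -2.181, -0.002]
contact_force: [-0.4, 5.0, -0.0]
grip_width: 0.0872
grasp_force: 2.0
```

arm_command(series=[-9,0,0,0,0,0,1,-9,0,0,0,0,0,1,-9,0,0,0,0,0,1,-9,0,0,0,0,0,1,-9,0,0,0,0,0,1])

```text
clock: 7.95
tcp_pos: [0.5335, 0.1447, 0.0378]
tcp_rot: [-2.257, -2.185, -0.002]
contact_force: [0.2, 4.4, 0.9]
grip_width: 0.0867
grasp_force: 2.5
```

```bash
cat > m.py <<'E'
from h import *
s=robot.snapshot("scene"); w=cloud(s).reshape(-1,3); c=s["color"].reshape(-1,3).astype(int)
white=(c.min(1)>140)&(c.max(1)-c.min(1)<40)&(w[:,2]>.072)&(w[:,2]<.095)&(w[:,0]>.38)&(w[:,0]<.68)&(w[:,1]>-.07)&(w[:,1]<.2)
r=cv2.minAreaRect(w[white][:,:2].astype(np.float32)); print(white.sum(),r,cv2.boxPoints(r).round(3).tolist())
k=(w[:,2]>.17)&(w[:,2]<.21)&(w[:,1]>-.205)&(w[:,1]<-.0)&(w[:,0]>.44)&(w[:,0]<.61)
print("carton z",np.percentile(w[k,2],[2,50,98]))
for x0 in (.47,.53,.58):
  ys=w[k&(abs(w[:,0]-x0)<.02)&(w[:,2]>.183),1]
  if len(ys): 
    ys=np.sort(ys); g=np.where(np.diff(ys)>.004)[0]; print(x0,len(ys),ys[-1],[(ys[i].round(3),ys[i+1].round(3)) for i in g])
st=robot.read_state(); print(st["clock"],st["tcp_pos"],st["contact_force"])
import sys
cv2.imwrite(f"pics/{sys.argv[1]}.png",cv2.resize(s["color"][130:310,200:400],None,fx=3.2,fy=3.2)[:,:,::-1])
E
python3 m.py f
```

```text
163 ((0.5322307348251343, 0.047080956399440765), (0.17009401321411133, 0.24113677442073822), 87.95265197753906) [[0.4090000092983246, -0.03400000184774399], [0.6499999761581421, -0.041999999433755875], [0.656000018119812, 0.12800000607967377], [0.41499999165534973, 0.13600000739097595]]
carton z [0.1730462  0.18948838 0.19446091]
0.47 701 -0.0460797168193654 [(np.float64(-0.156), np.float64(-0.148)), (np.float64(-0.103), np.float64(-0.092))]
0.53 763 -0.04808664192226628 [(np.float64(-0.158), np.float64(-0.151)), (np.float64(-0.105), np.float64(-0.094))]
0.58 789 -0.04997547589874027 [(np.float64(-0.16), np.float64(-0.154)), (np.float64(-0.106), np.float64(-0.097))]
8.0 [0.53362285 0.14244626 0.03758626] [-0.97106835  3.29809161  2.1294881 ]
```

View pics/f.png

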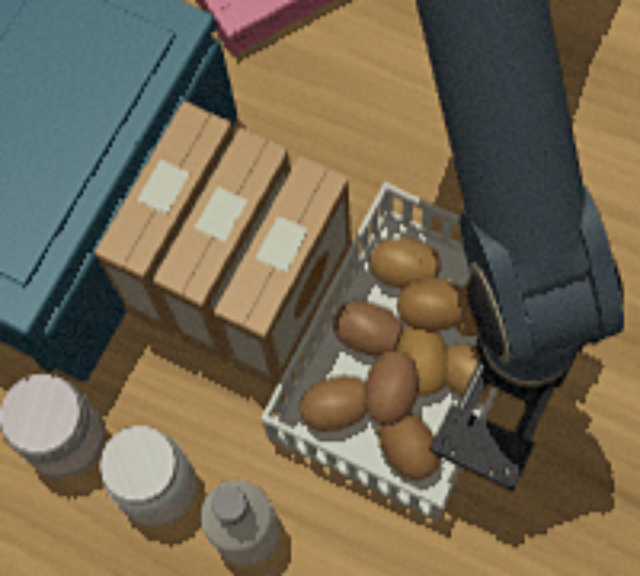

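The basket (265–465, 185–515 in the crop) is now square to the row, and a gap of about 11 mm remains to carton3. I'll push 8 mm more, gently.

arm_command(series=[-3,0,0,0,0,0,1,-3,0,0,0,0,0,1,-2,0,0,0,0,0,1,0,0,0,0,0,0,1,0,0,0,0,0,0,1])

```text
clock: 8.5
tcp_pos: [0.5331, 0.1367, 0.0376]
tcp_rot: [2.257, 2.185, -0.0]
contact_force: [0.3, 4.0, 0.4]
grip_width: 0.0873
grasp_force: 1.7
```

```bash
python3 m.py g
```

```text
168 ((0.5308911800384521, 0.03825104609131813), (0.17008769512176514, 0.24212205410003662), 88.29771423339844) [[0.40700000524520874, -0.0430000014603138], [0.6489999890327454, -0.05000000074505806], [0.6539999842643738, 0.11999999731779099], [0.41200000047683716, 0.12700000405311584]]
carton z [0.1728605  0.18957264 0.19444879]
0.47 700 -0.046737919981329784 [(np.float64(-0.156), np.float64(-0.148)), (np.float64(-0.101), np.float64(-0.092))]
0.53 760 -0.04796761104610814 [(np.float64(-0.158), np.float64(-0.15)), (np.float64(-0.103), np.float64(-0.095))]
0.58 778 -0.04971767765771595 [(np.float64(-0.16), np.float64(-0.152)), (np.float64(-0.106), np.float64(-0.097))]
8.55 [0.53308528 0.13666539 0.03758205] [0.48828248 3.95847245 1.33807949]
```

View pics/g.png

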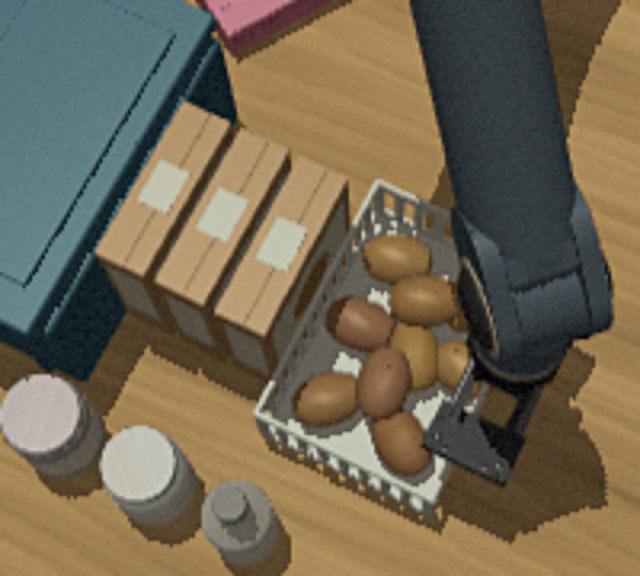

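The basket's near wall is at y ≈ -0.047, about 2–5 mm from carton3's face, and the cartons are unchanged and upright. I'll back away now.

arm_command(series=[8,0,0,0,0,0,1,20,0,0,0,0,0,1,30,0,0,0,0,0,1,20,0,-20,0,0,0,1,0,0,-40,0,0,0,1])

```text
clock: 9.05
tcp_pos: [0.5327, 0.2164, 0.0955]
tcp_rot: [-2.251, -2.187, 0.01]
contact_force: [0.5, -1.0, 0.1]
grip_width: 0.0867
grasp_force: 0.0
```

arm_command(series=[0,0,-40,0,0,0,1,0,0,-20,0,0,0,1,0,0,0,0,0,0,1,0,0,0,0,0,0,1,0,0,0,0,0,0,1])

```text
clock: 9.55
tcp_pos: [0.5347, 0.2135, 0.1559]
tcp_rot: [-2.258, -2.184, 0.006]
contact_force: [-0.6, 0.0, -0.7]
grip_width: 0.0869
grasp_force: 0.0
```

```bash
python3 m.py i
```

```text
300 ((0.5317919254302979, 0.03901030495762825), (0.17002061009407043, 0.24033111333847046), 87.97248077392578) [[0.4090000092983246, -0.041999999433755875], [0.6489999890327454, -0.05000000074505806], [0.6549999713897705, 0.11999999731779099], [0.41499999165534973, 0.12800000607967377]]
carton z [0.17278404 0.1895241  0.1945645 ]
0.47 710 -0.04599651871065455 [(np.float64(-0.157), np.float64(-0.148)), (np.float64(-0.101), np.float64(-0.092))]
0.53 769 -0.048375564876184274 [(np.float64(-0.158), np.float64(-0.15)), (np.float64(-0.104), np.float64(-0.094))]
0.58 780 -0.04967416534717392 [(np.float64(-0.16), np.float64(-0.152)), (np.float64(-0.106), np.float64(-0.096))]
9.6 [0.53462944 0.21373142 0.15582137] [-0.0701155  -0.4819378   0.33414342]
```

View pics/i.png

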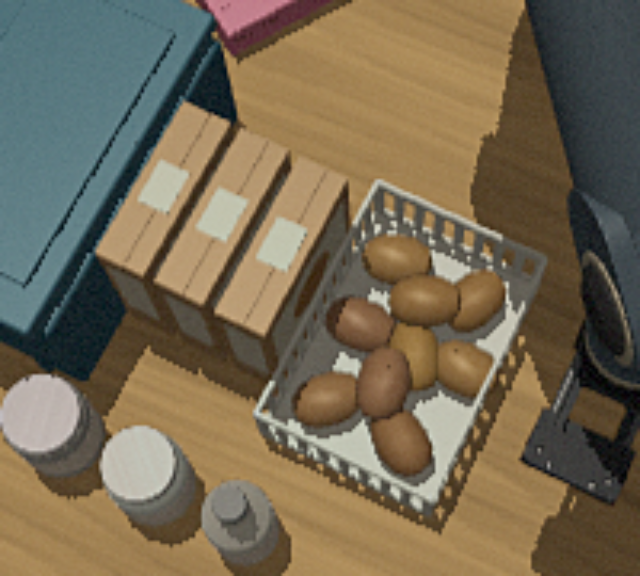

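The three cartons stand upright at (100–350, 100–370 in the crop). The basket is beside carton3 and square to it, the gripper is clear of everything, and the jar, can and bottle haven't moved. Handing in.

```bash
python3 -c "
from cell import robot; print(robot.close_job())"
```

```text
the job is handed in; nothing more can be done
None
```

The job is handed in: all three cartons stand upright beside the tote, and the basket sits about 2–5 mm from carton3's face (limit 12 mm), left just short so as not to tip the carton; nothing was picked up, and the jar, can and bottle were left alone.

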